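Gauge and fit the spacers of the electrode test cells

ROBOT

A 6-joint arm with a two-finger parallel gripper is mounted at the origin on a cart in front of the work surface, level with it; the furniture and walls round the work are solid. World frame = base frame: x ahead of the robot, y to its left, z up, the work surface at z = 0. Lengths are in m, angles in degrees, forces in N, time in s.
With the tool pointing down it reaches from about 0.25 to 0.725 m from the base axis. Payload 9.7 kg.
Tool frame: the origin (TCP) lies midway between the tips of the shut fingers; the grasp point (between the pads) lies 19 mm behind it (bot.hold_point_z is the distance from the TCP to the grasp point, in m); z points along the fingers, y is the line along which they close (so a half turn about z gives the same grasp; the last joint's range is limited). The gripper opens to 85 mm and grips with 20 to 120 N. Pads are 22 mm wide; open, the fingers measure 114 mm over their backs; the gripper's body (76 mm by 85 mm) begins 54 mm behind the grasp point. The pads swing forward as they close: fully open they stand 13 mm farther back than shut.
Start: joints at [71.448, 4.979, 10.078, 95.1, 0, 90], TCP at [0.175, 0.521, 0.231] pointing down, gripper open.
Joint ranges: [-179.16, 179.16], [-48.56, 103.87], [-65.8, 70.77], [-126.05, 130.52], [-82.76, 87.17], [-180, 180]. Speed limits (degrees/s): [127.2, 127.2, 147.25, 180, 180, 180].

INTERFACE

Orientations are given as [roll, pitch, yaw] about the fixed x, y, z axes, in that order (R = Rz(yaw) Ry(pitch) Rx(roll)).
In Python, from workcell import bot gives the robot as it stands.
- The arm moves only by the tool play_rows, never from a script. Its argument "steps" is a list that holds one entry, the list of rows, each a list of 4 numbers: the shift along the tool's x, y, z in m, then the turn about the tool's z in rad. In form: [[[tx, ty, tz, yaw], ...]]. A call has exactly 5 rows; each row shifts and turns the commanded pose from where the row before left it, along the tool's axes as they then stand; what a row does not reach is not made up. A row lasts 1/12 s, in which the tool goes at most 41.7 mm and 7.16 degrees, less where a joint would pass 70% of its speed; a pose out of reach is approached as far as the arm can. A call is refused whole if a number of a shift passes 0.0417 or a number of a turn 0.125, either way. A call with a gripper value outside its range is refused whole. "gripper" is the finger opening in m, from 0 to 0.0854, set as the call begins (left out, the last holds). The fingers move at their own pace and stop on an object; "squeeze" is the grip in N (left out, the last holds). Time passes only in rows, so rows that do not move let the fingers close, or fill a call up. It gives the time, the measured TCP pose, the force, the opening and the grip force at its end, in the units of the state.
- bot.get_obs(): the state, without advancing time (a new reading comes with each control period).
- bot.camera(name): name is "scene" or "top"; returns a dict with "img" (480x640x3 uint8, blue, green, red), "vfov" (degrees; the focal length in pixels is half the picture's height over the tangent of half this angle, whatever the lens; pixels are square), "cx", "cy" (the principal point, pixels), "xyz" and "attitude" of the camera in the world. Camera axes: x right, y down, z forward; pixel columns grow to the right and rows downward; lengths in m; the calibration is good to about 2 mm. A picture is of the moment at which its call begins. There is no depth.
- bot.job_done(): hands the job in; it is judged then, once.
The state is a dict: "time": time; "q": joint angles; "qd": joint speeds; "joint_efforts": joint torques, N m; "ee_pos": TCP position; "tcp_rot": TCP orientation; "wrist_force": force on the tool from outside, world axes, zero at the start; "torque": the same for the moment, N m; "opening": finger opening in m; "grasp_force": force on a finger pad.
Only numpy, scipy, OpenCV 4.12 (cv2) and the standard library are available. Lean on these libraries where they do the work, as an engineer would, in place of code of your own. Each camera call takes 0.05 s, during which the arm holds its last target. There are 200 camera calls.

TASK

Switch the knife switch off, then find by trying which insulating spacer just fits the gap of each test cell on the bench: slide the thickest spacer that will go in fully home, so that it presses the sprung contacts on both sides, and leave it there lying flat with its handle against the electrodes. Leave every spacer that is not needed lying flat on the grey mat, and once all cells are fitted throw the switch fully on again; never touch a cell, or handle a spacer in one, while the switch is on, and do not disturb the beaker and the tube standing behind.

Things in the scene. Friction and masses are not known exactly. Their poses are not given: they have to be found in the camera images.
- switch_lever (a joint): knife-switch lever, rad: 0 = OFF (34 degrees from upright, to the base's -x end, on the red rest), 1.2 = ON (34 degrees to the +x end, in the copper clips). Its hinge lies along the base's y axis, 35 mm above the bench over the base's origin. Over-centre: pushed past upright (0.6) it falls over and stays; about 2 N at the bar moves it
- switch_base: fixed white ceramic base of the knife switch, 140 (x) x 75 (y) x 16 mm; origin at the centre of its underside. Its +x end (away from the robot, give or take 0.3 rad) has the copper ON clips (to 66 mm high, 20 mm from the origin), its -x end the red OFF rest (to 61 mm high, 27 mm from the origin)
- switch_bar (a point): centre of the lever's black cross bar (64 mm long along the base's y axis, 16 mm thick), 85 mm from the hinge: 105 mm above the bench and 48 mm to the ON or OFF side when at rest, 120 mm high when upright
- mat: thin grey mat, 130 (x) x 500 (y) x 2 mm, lying on the bench, where the spacers are kept; origin at the centre of its underside, axes along its edges
- spacer_orange_grip (a point): orange spacer: loose, 70 g, lies flat. Orange handle block 46 (x) x 30 (y) x 28 (z) mm, and from its +x face a white ceramic blade 40 mm long, 18 mm high, 24 mm thick (y), corners rounded; the blade's underside is 9 mm above the handle's. This point is the centre of the handle (14 mm above its underside, 63 mm behind the blade's end); x points along the blade, z up. Grip the handle across its 30 mm
- spacer_red_grip (a point): red spacer: loose, 70 g, lies flat. Red handle block 46 (x) x 30 (y) x 28 (z) mm, and from its +x face a white ceramic blade 40 mm long, 18 mm high, 20 mm thick (y), corners rounded; the blade's underside is 9 mm above the handle's. This point is the centre of the handle (14 mm above its underside, 63 mm behind the blade's end); x points along the blade, z up. Grip the handle across its 30 mm
- spacer_blue_grip (a point): blue spacer: loose, 70 g, lies flat. Blue handle block 46 (x) x 30 (y) x 28 (z) mm, and from its +x face a white ceramic blade 40 mm long, 18 mm high, 16 mm thick (y), corners rounded; the blade's underside is 9 mm above the handle's. This point is the centre of the handle (14 mm above its underside, 63 mm behind the blade's end); x points along the blade, z up. Grip the handle across its 30 mm
- spacer_yellow_grip (a point): yellow spacer: loose, 70 g, lies flat. Yellow handle block 46 (x) x 30 (y) x 28 (z) mm, and from its +x face a white ceramic blade 40 mm long, 18 mm high, 12 mm thick (y), corners rounded; the blade's underside is 9 mm above the handle's. This point is the centre of the handle (14 mm above its underside, 63 mm behind the blade's end); x points along the blade, z up. Grip the handle across its 30 mm
- spacer_green_grip (a point): green spacer: loose, 70 g, lies flat. Green handle block 46 (x) x 30 (y) x 28 (z) mm, and from its +x face a white ceramic blade 40 mm long, 18 mm high, 8 mm thick (y), corners rounded; the blade's underside is 9 mm above the handle's. This point is the centre of the handle (14 mm above its underside, 63 mm behind the blade's end); x points along the blade, z up. Grip the handle across its 30 mm
- cell_1: test cell (may be absent; all are alike but for the gap): heavy (4 kg), stays where it stands; dark steel base 66 (x, -16 to +50) x 96 x 5 mm, two upright brass electrodes 39 mm high, each 36 mm long (x = -18 to +18), 14 mm thick, with round ends (radius 7 mm) that lead a blade in. The gap between them runs along x, centred on y = 0, and opens to -x, facing the robot. Origin: middle of the gap, on the bench
- cell_2: test cell (may be absent), outwardly like cell_1, origin and axes too. Every cell's gap is 1.5 mm wider than the blade of one of the five spacers; which one is not known, and no two cells are alike
- cell_3: test cell (may be absent), outwardly like cell_1, origin and axes too. In any cell, a spacer slid along +x with its handle's underside on the bench is fully in when its handle meets the electrodes' ends, its handle centre then at about x = -41 mm
- cell_4: test cell (may be absent), outwardly like cell_1, origin and axes too. In any cell, a spacer that is too thick stops with its blade only some 2 to 5 mm in (handle centre near x = -77 mm); one thinner than the right one goes in with 5.5 mm or more of play
- contact1a (a joint): travel (m) of the sprung steel contact roller in the +y electrode of cell_1: 0 at rest, standing 3 mm proud into the gap; pressed in towards +y, up to 0.004. About 1 N each. The right spacer presses both rollers of its cell 1.5 to 3 mm in; a thinner one cannot press both beyond 0.5 mm
- contact1b (a joint): travel (m) of the sprung steel contact roller in the -y electrode of cell_1: 0 at rest, standing 3 mm proud into the gap; pressed in towards -y, up to 0.004. About 1 N each. The right spacer presses both rollers of its cell 1.5 to 3 mm in; a thinner one cannot press both beyond 0.5 mm
- contact2a (a joint): travel (m) of the sprung steel contact roller in the +y electrode of cell_2: 0 at rest, standing 3 mm proud into the gap; pressed in towards +y, up to 0.004. About 1 N each. The right spacer presses both rollers of its cell 1.5 to 3 mm in; a thinner one cannot press both beyond 0.5 mm
- contact2b (a joint): travel (m) of the sprung steel contact roller in the -y electrode of cell_2: 0 at rest, standing 3 mm proud into the gap; pressed in towards -y, up to 0.004. About 1 N each. The right spacer presses both rollers of its cell 1.5 to 3 mm in; a thinner one cannot press both beyond 0.5 mm
- contact3a (a joint): travel (m) of the sprung steel contact roller in the +y electrode of cell_3: 0 at rest, standing 3 mm proud into the gap; pressed in towards +y, up to 0.004. About 1 N each. The right spacer presses both rollers of its cell 1.5 to 3 mm in; a thinner one cannot press both beyond 0.5 mm
- contact3b (a joint): travel (m) of the sprung steel contact roller in the -y electrode of cell_3: 0 at rest, standing 3 mm proud into the gap; pressed in towards -y, up to 0.004. About 1 N each. The right spacer presses both rollers of its cell 1.5 to 3 mm in; a thinner one cannot press both beyond 0.5 mm
- contact4a (a joint): travel (m) of the sprung steel contact roller in the +y electrode of cell_4: 0 at rest, standing 3 mm proud into the gap; pressed in towards +y, up to 0.004. About 1 N each. The right spacer presses both rollers of its cell 1.5 to 3 mm in; a thinner one cannot press both beyond 0.5 mm
- contact4b (a joint): travel (m) of the sprung steel contact roller in the -y electrode of cell_4: 0 at rest, standing 3 mm proud into the gap; pressed in towards -y, up to 0.004. About 1 N each. The right spacer presses both rollers of its cell 1.5 to 3 mm in; a thinner one cannot press both beyond 0.5 mm
- beaker (a point): bystander: glass beaker, 58 mm wide, 70 mm high, its centre (half-way up)
- tube (a point): bystander: standing 50 ml tube with blue cap, 34 mm wide, 112 mm high, its centre (half-way up)
There are look-alikes about, which are no part of the job. Leave any purple look-alike of the part that bears spacer_yellow_grip alone.

How it is judged:
By the outcome, as a careful person would: the job done as asked, in the order asked, and still so for the second after the job is handed in, with the robot touching nothing.
Of cell_1, cell_2, cell_3, cell_4 only 2 to 3 are there at a start; the rules pass over those that are not, and their reading is None.
At some moment in a run one of spacer_orange, spacer_red, spacer_blue, spacer_yellow, spacer_green may be knocked a few centimetres aside while the robot is not near it.
It also fails if it takes over 210 s, if anything falls off the work surface, if the arm or the gripper's body presses on something with over 40 N, if the wrist force passes 120 N, or if a joint passes its speed limit or range.

## Working session

There is one attempt and no reset: what is moved stays moved. The work goes in short steps, Python scripts to look and compute and a tool call to move; the robot and the scene stay as the last step left them, time stands still between calls to the robot, and variables do not carry over. Pictures are saved under pics/ and viewed, at most 14 in all, crops included, and the job is handed in when it is done.

Besides the shell and the picture viewer there is one more tool, called after "Request:" as name([rows], argument=value, ...), one row to a line, values as JSON. play_rows: Moves the arm, as the interface text tells. Its arguments: {"type":"object","properties":{"steps":{"type":"array","items":{"type":"array","items":{"type":"array","items":{"type":"number"}}}},"gripper":{"type":"number"},"squeeze":{"type":"number"}},"required":["steps"]}

```bash
mkdir -p pics; ls; python3 - <<'E'
from workcell import bot
import cv2
o=bot.get_obs(); print({k:o[k] for k in('time','ee_pos','tcp_rot','wrist_force','opening')})
for n in('scene','top'):
    c=bot.camera(n); cv2.imwrite(f'pics/{n}0.png',c['img']); print(n,{k:c[k] for k in c if k!='img'})
E
```

```text
pics
{'time': 0.0, 'ee_pos': array([0.17492799, 0.52120413, 0.23060813]), 'tcp_rot': array([-1.79927702e+02, -5.71561282e-04,  1.61447556e+02]), 'wrist_force': array([-0.19551907, -0.84169949, -0.05823724]), 'opening': 0.08537589092000056}
scene {'vfov': 48.92317727726589, 'cx': 324.3478673023409, 'cy': 235.43024577633435, 'xyz': array([ 0.24839511, -0.72610203,  0.97462608]), 'attitude': array([-138.01055319,    0.38856832,  -24.76491142])}
top {'vfov': 57.43862947601955, 'cx': 322.01641481870587, 'cy': 240.82605099751902, 'xyz': array([ 0.36199087, -0.01230975,  1.07478266]), 'attitude': array([-168.01985363,    0.30221225,  -91.44447118])}
```

View pics/scene0.png

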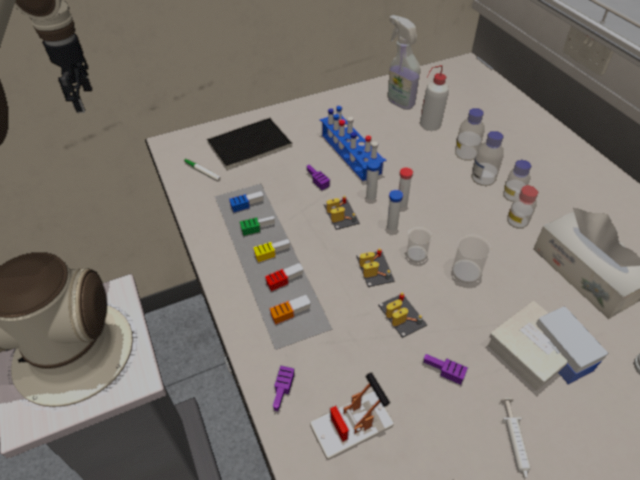

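View pics/top0.png

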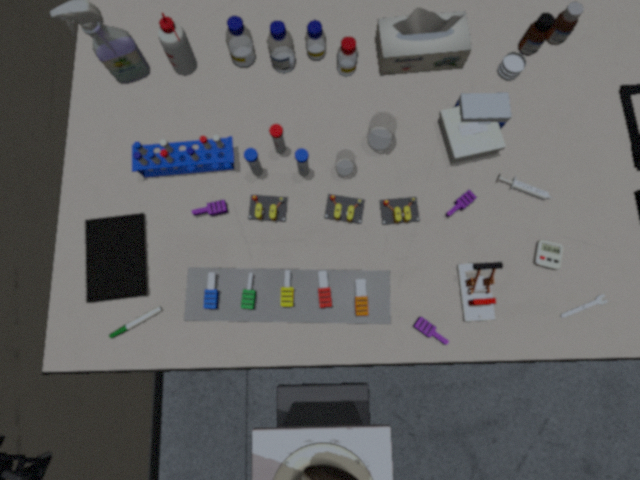

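Cells sit at top-view px (267,208), (344,208) and (400,210). The five spacers are on the mat at v≈290, and the switch is at (478,290) with its black bar at (487,265), which means ON. Next I measure these.

```bash
cat > h.py <<'E'
import numpy as np, cv2
from scipy.spatial.transform import Rotation as R
from workcell import bot
def ray(c,uv):
    f=240/np.tan(np.radians(c['vfov']/2))
    d=np.array([(uv[0]-c['cx'])/f,(uv[1]-c['cy'])/f,1.])
    return R.from_euler('xyz',c['attitude'],degrees=True).as_matrix()@d
def cast(c,uv,z):
    d=ray(c,uv); p=np.asarray(c['xyz']); return p+d*(z-p[2])/d[2]
def proj(c,P):
    f=240/np.tan(np.radians(c['vfov']/2))
    q=R.from_euler('xyz',c['attitude'],degrees=True).as_matrix().T@(np.asarray(P)-c['xyz'])
    return q[:2]/q[2]*f+[c['cx'],c['cy']]
HUE=dict(red=(174,5),orange=(7,17),yellow=(22,33),green=(45,80),blue=(100,125))
def mask(img,name,smin=130,vmin=50):
    h=cv2.cvtColor(img,cv2.COLOR_BGR2HSV); H,S,V=h[...,0],h[...,1],h[...,2]; a,b=HUE[name]
    m=((H>=a)&(H<=b)) if a<b else ((H>=a)|(H<=b))
    return (m&(S>smin)&(V>vmin)).astype(np.uint8)
def blobs(m,roi,amin=15):
    x0,y0,x1,y1=roi; k=np.zeros_like(m); k[y0:y1,x0:x1]=m[y0:y1,x0:x1]
    n,l,s,c=cv2.connectedComponentsWithStats(k)
    return [(s[i,4],c[i],s[i,:4]) for i in range(1,n) if s[i,4]>=amin]
E
python3 - <<'E'
from h import *
c=bot.camera('top');img=c['img']; s=bot.camera('scene')
hsv=cv2.cvtColor(img,cv2.COLOR_BGR2HSV)
for n in HUE:
    for a,p,b in blobs(mask(img,n),(186,262,392,325)):
        H=cast(c,p,.03)
        x0,y0=int(p[0])-14,int(p[1])-42
        w=((hsv[...,1]<60)&(hsv[...,2]>175)).astype(np.uint8)
        bl=blobs(w,(x0,max(y0,255),x0+28,int(p[1])))
        q=max(bl,key=lambda t:t[0]) if bl else None
        B=cast(c,q[1],.029) if q else None
        print(n,a,p.round(1),b,'grip',H.round(4),'blade',None if q is None else (q[0],B.round(4),np.degrees(np.arctan2(B[1]-H[1],B[0]-H[0])).round(1),np.hypot(*(B-H)[:2]).round(4)))
for a,p,b in blobs(mask(img,'yellow',110,90),(245,190,425,228)): print('el',a,p.round(2),b,cast(c,p,.039).round(4))
print('vals mat',hsv[310,330],'blade',hsv[280,324],'bench',hsv[240,330],'plate',hsv[203,283])
crop=np.hstack([cv2.resize(img[185:235,u-30:u+30],(264,220),interpolation=cv2.INTER_CUBIC) for u in(267,344,400)])
crop2=np.hstack([cv2.resize(img[255:330,445:525],(396,371),interpolation=cv2.INTER_CUBIC),cv2.resize(s['img'][355:465,300:420],(396,371),interpolation=cv2.INTER_CUBIC)])
cv2.imwrite('pics/c1.png',np.vstack([crop,crop2]))
E
```

```text
red 208 [324.6 297.6] [319 288  13  20] grip [ 0.446 -0.015  0.03 ] blade None
orange 135 [361.1 305.3] [355 297  13  19] grip [ 0.4256 -0.1007  0.03  ] blade None
yellow 231 [286.7 296.7] [281 287  13  20] grip [0.4503 0.0748 0.03  ] blade None
green 207 [248.1 299.1] [242 290  13  19] grip [0.4471 0.1665 0.03  ] blade None
blue 251 [210.6 298.9] [204 289  14  20] grip [0.4498 0.2556 0.03  ] blade None
el 82 [258.  210.1] [255 203   7  15] [0.6631 0.1428 0.039 ]
el 77 [337.19 210.39] [334 203   7  15] [ 0.6572 -0.0515  0.039 ]
el 84 [272.57 211.06] [269 204   8  15] [0.6597 0.107  0.039 ]
el 77 [350.22 212.3 ] [347 206   7  14] [ 0.6515 -0.0833  0.039 ]
el 85 [397.46 213.53] [394 207   8  14] [ 0.6453 -0.1987  0.039 ]
el 83 [406.96 212.54] [404 206   7  14] [ 0.6471 -0.2221  0.039 ]
vals mat [102  11 117] blade [106  21 156] bench [ 15   8 135] plate [95 30 51]
```

View pics/c1.png

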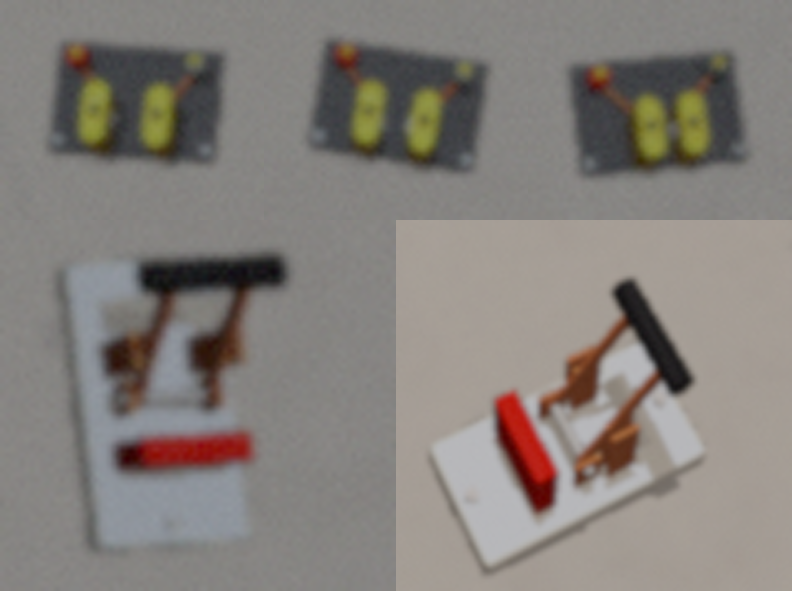

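The crops show electrode pairs whose spacings suggest gaps of about 22, 18 and 9.5 mm, as a prior to be tested. The lever is ON, with the black bar at about (488,265) in the top view. Next I measure the switch, the blade directions and the bystanders.

```bash
cat >> h.py <<'E'
def nav(x,y,z,yaw=None):
    """tool-frame shift and turn from the measured pose to a world pose (tool down)"""
    o=bot.get_obs(); M=R.from_euler('xyz',o['tcp_rot'],degrees=True)
    d=M.inv().apply(np.array([x,y,z])-o['ee_pos']); t=0 if yaw is None else -((yaw-o['tcp_rot'][2]+180)%360-180)
    print('shift',d.round(4),'turn rad',round(np.radians(t),4),'world d',(np.array([x,y,z])-o['ee_pos']).round(4))
def state():
    o=bot.get_obs(); print(round(o['time'],2),o['ee_pos'].round(4),o['tcp_rot'].round(2),'F',o['wrist_force'].round(1),'T',o['torque'].round(2),'op',round(o['opening'],4),round(o['grasp_force'],1))
E
python3 - <<'E'
from h import *
c=bot.camera('top');img=c['img'];s=bot.camera('scene')
hsv=cv2.cvtColor(img,cv2.COLOR_BGR2HSV);V=hsv[...,2].astype(int)
for cam,roi in((c,(465,255,510,275)),(s,(355,370,395,410))):
    m=(cv2.cvtColor(cam['img'],cv2.COLOR_BGR2HSV)[...,2]<45).astype(np.uint8)
    a,p,b=max(blobs(m,roi)); k=np.zeros_like(m);k[roi[1]:roi[3],roi[0]:roi[2]]=m[roi[1]:roi[3],roi[0]:roi[2]]
    r=cv2.minAreaRect(cv2.findNonZero(k)); print('bar',a,p.round(1),cast(cam,p,.107).round(4),r)
# ridge direction
def tri(p,q):
    a,b=ray(c,p),ray(s,q);A=np.stack([a,-b],1);t=np.linalg.lstsq(A,s['xyz']-c['xyz'],rcond=None)[0]
    return (c['xyz']+t[0]*a),(s['xyz']+t[1]*b)
w=((V>145)&(hsv[...,1]<40)).astype(np.uint8)
a,p,b=max(blobs(w,(450,255,510,330)),key=lambda t:t[0]); print('base',a,p,b)
for uv in ((458.6,265),(464.6,321),(495,319)): print('base corner',cast(c,uv,.016).round(4))
for n in HUE:
    a,p,b=max(blobs(mask(img,n),(186,262,392,325)),key=lambda t:t[0]); H=cast(c,p,.03)
    x0=int(p[0])
    k=blobs(((V>137)).astype(np.uint8),(x0-10,268,x0+11,b[1]+1))
    if k:
        q=max(k,key=lambda t:t[0]);B=cast(c,q[1],.029); print(n,q[0],q[2],np.degrees(np.arctan2(B[1]-H[1],B[0]-H[0])).round(1),np.hypot(*(B-H)[:2]).round(4))
for uv in((344,165),(302,168),(252,168)):print('by',cast(c,uv,.02).round(3))
state()
E
```

```text
bar 124 [487.3 265.8] [ 0.501 -0.379  0.107] ((487.52374267578125, 266.0216064453125), (5.176473140716553, 27.108373641967773), 87.39744567871094)
bar 205 [377.3 389.4] [ 0.5022 -0.3832  0.107 ] ((377.03369140625, 389.35394287109375), (34.97993087768555, 6.253987789154053), 57.9946174621582)
base 640 [474.06875   299.8453125] [459 264  36  56]
base corner [ 0.5177 -0.3438  0.016 ]
base corner [ 0.3833 -0.346   0.016 ]
base corner [ 0.3861 -0.4185  0.016 ]
red 137 [318 271  11  18] 4.0 0.0437
orange 179 [356 279  10  19] -1.1 0.0409
yellow 73 [284 270   6  18] 0.2 0.0433
green 44 [247 273   5  16] -2.2 0.0442
blue 107 [207 272   7  18] 2.7 0.0421
by [ 0.782 -0.074  0.02 ]
by [0.777 0.034 0.02 ]
by [0.781 0.162 0.02 ]
0.3 [0.175  0.5213 0.231 ] [-179.97    0.    161.45] F [ 1.5  0.3 -0.1] T [ 0.01 -0.01 -0.02] op 0.0857 0.0
```

Request:
play_rows([
  [[0, 0, 0, -0.108], [0, 0, 0, -0.108], [0, 0, 0, -0.108], [-0.015, -0.03, 0, 0], [-0.015, -0.035, 0, 0]],
], gripper=0)

```text
time: 0.72
ee_pos: [0.2047, 0.4567, 0.2301]
tcp_rot: [-179.9, -0.0, -179.8]
wrist_force: [1.2, -0.8, 0.5]
opening: 0.0256
grasp_force: 0.0
```

Request:
play_rows([
  [[-0.015, -0.037, 0, 0], [-0.015, -0.037, 0, 0], [-0.015, -0.037, 0, 0], [-0.015, -0.037, 0, 0], [-0.015, -0.037, 0, 0]],
])

```text
time: 1.13
ee_pos: [0.2801, 0.2697, 0.2313]
tcp_rot: [180.0, 0.0, -179.9]
wrist_force: [-0.0, 0.2, 0.5]
opening: -0.0003
grasp_force: 0.0
```

Request:
play_rows([
  [[-0.015, -0.037, 0, 0], [-0.015, -0.037, 0, 0], [-0.015, -0.037, 0, 0], [-0.015, -0.037, 0, 0], [-0.015, -0.037, 0, 0]],
])

```text
time: 1.55
ee_pos: [0.3552, 0.0845, 0.2316]
tcp_rot: [180.0, 0.1, -180.0]
wrist_force: [1.1, 1.0, -0.1]
opening: -0.0
grasp_force: 0.0
```

Request:
play_rows([
  [[-0.015, -0.037, 0, 0], [-0.015, -0.037, 0, 0], [-0.015, -0.037, 0, 0], [-0.015, -0.037, 0, 0], [-0.015, -0.037, 0, 0]],
])

```text
time: 1.97
ee_pos: [0.4303, -0.1008, 0.2315]
tcp_rot: [-180.0, 0.0, 180.0]
wrist_force: [-0.6, 0.7, 0.3]
opening: -0.0002
grasp_force: 0.0
```

Request:
play_rows([
  [[-0.015, -0.037, 0, 0], [-0.015, -0.037, 0, 0], [-0.015, -0.037, 0, 0], [-0.015, -0.037, 0, 0], [-0.015, -0.037, 0, 0]],
])

```text
time: 2.38
ee_pos: [0.5054, -0.2857, 0.2311]
tcp_rot: [-180.0, 0.0, 180.0]
wrist_force: [1.1, 0.3, 1.1]
opening: 0.0003
grasp_force: 0.0
```

```bash
python3 -c "
from h import *
state();nav(.548,-.381,.09,180);print(bot.get_obs()['q'].round(1))"
```

```text
2.38 [ 0.5054 -0.2857  0.2311] [-1.8000e+02  1.0000e-02  1.7999e+02] F [1.1 0.3 1.1] T [ 0.02 -0.05 -0.01] op 0.0003 0.0
shift [-0.0426 -0.0953  0.1411] turn rad -0.0002 world d [ 0.0426 -0.0953 -0.1411]
[-29.5   9.3  14.8  95.5   0.  -29.5]
```

Request:
play_rows([
  [[-0.014, -0.032, 0, 0], [-0.014, -0.032, 0, 0], [-0.015, -0.031, 0, 0], [0, 0, 0.03, 0], [0, 0, 0.03, 0]],
])

```text
time: 2.8
ee_pos: [0.5502, -0.3816, 0.1709]
tcp_rot: [-179.9, 0.2, 179.9]
wrist_force: [0.1, 0.3, -0.8]
opening: 0.0001
grasp_force: 0.0
```

Request:
play_rows([
  [[0, 0, 0.03, 0], [0, 0, 0.03, 0], [0, 0, 0.021, 0], [0.01, 0, 0, 0], [0.01, 0, 0, 0]],
])

```text
time: 3.22
ee_pos: [0.5272, -0.3777, 0.0876]
tcp_rot: [179.9, -0.2, -180.0]
wrist_force: [-0.3, 0.4, 1.2]
opening: -0.0004
grasp_force: 0.0
```

Request:
play_rows([
  [[0.01, 0, 0, 0], [0.008, 0, 0, 0], [0.008, 0, 0, 0], [0.008, 0, 0, 0], [0.008, 0, 0, 0]],
])

```text
time: 3.63
ee_pos: [0.4855, -0.3786, 0.0906]
tcp_rot: [-180.0, 0.0, -180.0]
wrist_force: [0.9, -0.4, -0.4]
opening: -0.0001
grasp_force: 0.3
```

Request:
play_rows([
  [[0.008, 0, 0, 0], [0.008, 0, 0, 0], [0.008, 0, 0, 0], [0.008, 0, 0, 0], [0, 0, 0, 0]],
])

```text
time: 4.05
ee_pos: [0.4527, -0.3786, 0.0904]
tcp_rot: [180.0, -0.0, 180.0]
wrist_force: [-0.1, -0.2, -0.5]
opening: 0.0003
grasp_force: 0.0
```

Request:
play_rows([
  [[-0.01, 0, 0, 0], [-0.01, 0, -0.03, 0], [0, 0, -0.04, 0], [0, 0, -0.04, 0], [0, 0.04, -0.03, 0]],
])

```text
time: 4.47
ee_pos: [0.4754, -0.3483, 0.2281]
tcp_rot: [-179.8, 0.1, 179.9]
wrist_force: [1.9, 0.7, 1.2]
opening: 0.0002
grasp_force: 0.0
```

Request:
play_rows([
  [[0, 0.04, 0, 0], [0, 0.04, 0, 0], [0, 0.04, 0, 0], [0, 0.04, 0, 0], [0, 0.04, 0, 0]],
], gripper=0.06)

```text
time: 4.88
ee_pos: [0.4746, -0.1432, 0.2255]
tcp_rot: [-180.0, 0.0, -180.0]
wrist_force: [1.0, -0.2, -0.3]
opening: 0.0594
grasp_force: 0.0
```

```bash
python3 - <<'E'
from h import *
c=bot.camera('top');s=bot.camera('scene');state()
crop2=np.hstack([cv2.resize(c['img'][255:330,445:525],(396,371),interpolation=cv2.INTER_CUBIC),cv2.resize(s['img'][355:465,300:420],(396,371),interpolation=cv2.INTER_CUBIC)])
cv2.imwrite('pics/c2.png',crop2)
E
```

```text
4.98 [ 0.4749 -0.1405  0.226 ] [ 1.7995e+02  7.0000e-02 -1.7969e+02] F [ 0.4  0.4 -0.7] T [-0.05 -0.02 -0.  ] op 0.0601 0.0
```

View pics/c2.png

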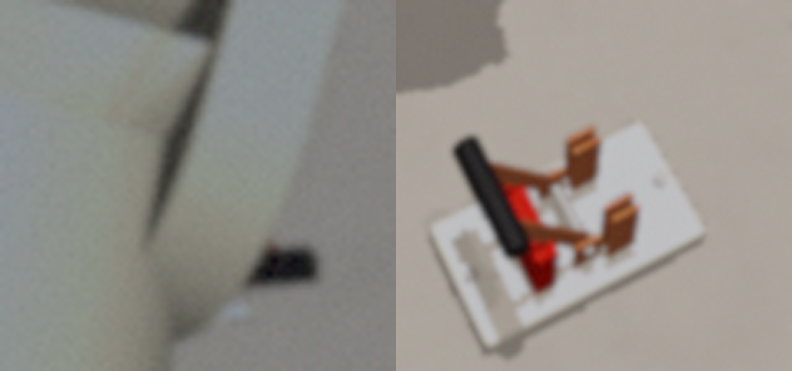

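The switch is OFF: in the scene crop the bar lies over the red rest. Next I cross-check the cells from the scene camera and pick up red.

```bash
python3 - <<'E'
from h import *
s=bot.camera('scene')
for a,p,b in blobs(mask(s['img'],'yellow',110,70),(320,190,430,335)): print('el',a,p.round(2),b,cast(s,p,.039).round(4))
for n in HUE:
    for a,p,b in blobs(mask(s['img'],n),(215,185,330,340),40): print(n,a,p.round(1),cast(s,p,.022).round(4))
nav(.447,-.015,.1,182); nav(.447,-.015,.003,182)
E
```

```text
el 56 [332.04 201.11] [325 198  15   7] [0.6621 0.1392 0.039 ]
el 71 [337.   209.92] [330 207  15   7] [0.6598 0.1056 0.039 ]
el 75 [366.97 255.07] [360 252  15   7] [ 0.6589 -0.0558  0.039 ]
el 96 [370.44 265.01] [363 261  16   9] [ 0.6523 -0.0852  0.039 ]
el 104 [393.66 304.68] [386 300  16  11] [ 0.646  -0.2018  0.039 ]
el 111 [399.72 312.78] [392 308  16  11] [ 0.6473 -0.2251  0.039 ]
red 319 [276.5 279.7] [ 0.4474 -0.0211  0.022 ]
orange 362 [281.5 312.1] [ 0.4253 -0.1071  0.022 ]
yellow 298 [264.  251.5] [0.4509 0.0693 0.022 ]
green 233 [249.6 226.1] [0.4474 0.1619 0.022 ]
blue 230 [239.1 202.9] [0.45   0.2509 0.022 ]
shift [0.0276 0.1278 0.1258] turn rad -0.0301 world d [-0.0281  0.1276 -0.1259]
shift [0.0277 0.1278 0.2228] turn rad -0.0301 world d [-0.0281  0.1276 -0.2229]
```

Request:
play_rows([
  [[0.007, 0.031, 0.01, -0.03], [0.007, 0.031, 0.03, 0], [0.007, 0.031, 0.03, 0], [0.007, 0.031, 0.03, 0], [0, 0, 0.03, 0]],
], gripper=0.06, squeeze=50)

```text
time: 5.45
ee_pos: [0.4442, -0.0235, 0.0987]
tcp_rot: [179.9, 0.0, -178.2]
wrist_force: [-0.0, -1.2, 0.1]
opening: 0.0601
grasp_force: 0.0
```

Request:
play_rows([
  [[0, 0, 0.03, 0], [0, 0, 0.03, 0], [0, 0, 0.02, 0], [0, 0, 0.013, 0], [0, 0, 0, 0]],
])

```text
time: 5.87
ee_pos: [0.4432, -0.0267, 0.0036]
tcp_rot: [180.0, -0.3, -178.3]
wrist_force: [-0.6, -0.6, -0.6]
opening: 0.0602
grasp_force: 0.0
```

Request:
play_rows([
  [[0, 0, 0, 0], [0, 0, 0, 0], [0, 0, 0, 0], [0, 0, 0, 0], [0, 0, 0, 0]],
], gripper=0.02)

```text
time: 6.28
ee_pos: [0.4457, -0.0265, 0.008]
tcp_rot: [-180.0, 0.2, -178.3]
wrist_force: [-0.8, -1.8, 7.3]
opening: 0.0292
grasp_force: 51.1
```

Request:
play_rows([
  [[0, 0, 0, 0], [0, 0, -0.01, 0], [0, 0, -0.015, 0], [0, 0, -0.015, 0], [0, 0, 0, 0]],
])

```text
time: 6.7
ee_pos: [0.4459, -0.0262, 0.0498]
tcp_rot: [-180.0, 0.2, -178.3]
wrist_force: [-0.2, 0.1, -0.1]
opening: 0.0292
grasp_force: 50.2
```

```bash
python3 - <<'E'
from h import *
s=bot.camera('scene');state();cv2.imwrite('pics/r1.png',cv2.resize(s['img'][210:330,220:380],(800,600),interpolation=cv2.INTER_CUBIC))
nav(.661-.11,.1238+.11*np.tan(np.radians(5.4)),.045,174.6)
E
```

```text
6.75 [ 0.4455 -0.0262  0.0483] [-1.7999e+02  1.7000e-01 -1.7827e+02] F [ 0.5  0.1 -0.9] T [-0.01 -0.   -0.03] op 0.0291 50.2
shift [-0.1103  0.1572  0.0036] turn rad 0.1245 world d [ 0.1055  0.1604 -0.0033]
```

View pics/r1.png

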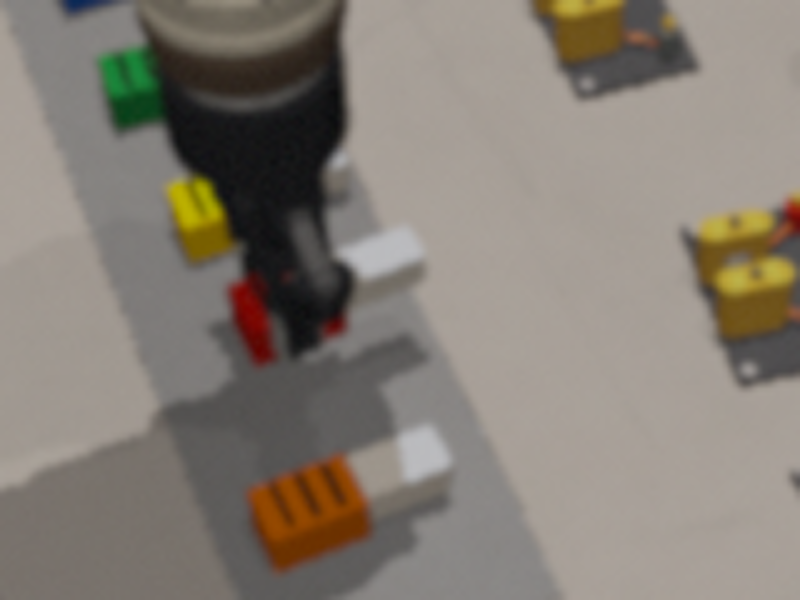

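Red is held with its blade level and forward, at about crop px (380,265). I move to the pre-insert pose at cell A.

```bash
cat >> h.py <<'E'
CELL=dict(A=(.661,.1238,-5.4),B=(.655,-.069,-10.2),C=(.6465,-.2118,4.4))
def cellnav(n,lx,z,ly=0):
    x,y,a=CELL[n]; r=np.radians(a)
    nav(x+lx*np.cos(r)-ly*np.sin(r),y+lx*np.sin(r)+ly*np.cos(r),z,180+a)
def local(n):
    x,y,a=CELL[n]; r=np.radians(a); o=bot.get_obs(); d=o['ee_pos'][:2]-[x,y]; f=o['wrist_force']
    print('local',(np.array([d[0]*np.cos(r)+d[1]*np.sin(r),-d[0]*np.sin(r)+d[1]*np.cos(r)])*1000).round(1),'z',o['ee_pos'][2].round(4),'yaw err',round((o['tcp_rot'][2]-a+360)%360-180,2),
     'Floc',(f[0]*np.cos(r)+f[1]*np.sin(r)).round(1),(-f[0]*np.sin(r)+f[1]*np.cos(r)).round(1),f[2].round(1),'op',round(o['opening'],4))
E
python3 -c "
from h import *
cellnav('A',-.101,.045)"
```

```text
shift [-0.1197  0.156   0.0036] turn rad 0.1245 world d [ 0.115   0.1595 -0.0033]
```

Request:
play_rows([
  [[0, 0, 0, 0.124], [-0.02, 0.034, 0, 0], [-0.02, 0.034, 0, 0], [-0.02, 0.034, 0, 0], [-0.02, 0.034, 0, 0]],
])

```text
time: 7.17
ee_pos: [0.5373, 0.1032, 0.0457]
tcp_rot: [-180.0, -0.0, 174.6]
wrist_force: [0.2, -0.4, -0.2]
opening: 0.0289
grasp_force: 50.2
```

Request:
play_rows([
  [[-0.019, 0.033, 0, 0], [0, 0, 0.012, 0], [0, 0, 0.012, 0], [0, 0, 0.012, 0], [0, 0, 0, 0]],
])

```text
time: 7.58
ee_pos: [0.5567, 0.1318, 0.0071]
tcp_rot: [-179.9, -0.2, 174.6]
wrist_force: [-0.2, -0.5, -1.3]
opening: 0.029
grasp_force: 50.3
```

```bash
python3 - <<'E'
from h import *
s=bot.camera('scene');local('A');state();cv2.imwrite('pics/r2.png',cv2.resize(s['img'][160:250,270:390],(800,600),interpolation=cv2.INTER_CUBIC))
E
```

```text
local [-104.1   -1.9] z 0.0086 yaw err -0.03 Floc -0.9 0.2 -0.1 op 0.0291
7.63 [0.5572 0.1317 0.0086] [-1.7994e+02 -1.7000e-01  1.7457e+02] F [-0.9  0.3 -0.1] T [-0.01  0.    0.05] op 0.0291 50.3
```

View pics/r2.png

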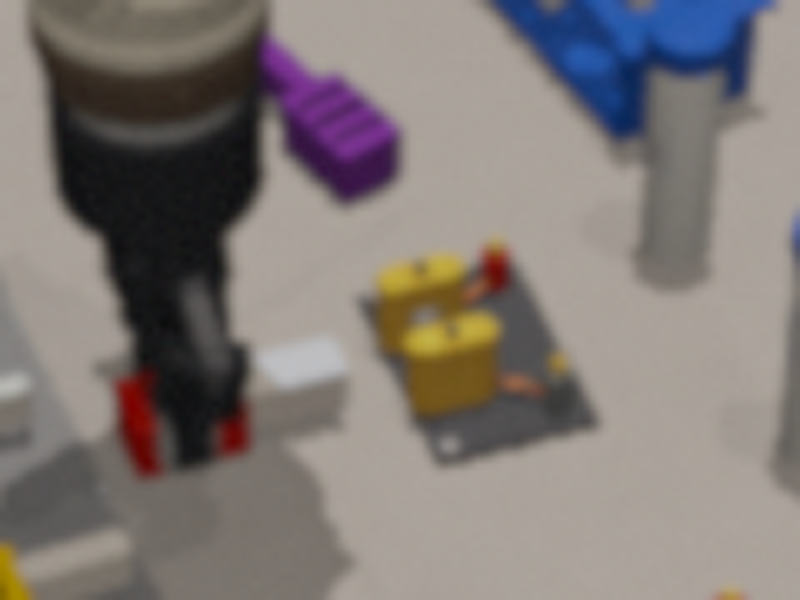

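The blade tip faces the gap: tip corners are at crop px (325,338) and (347,372), and the electrode tops at (422,272) and (452,333). I check the lateral offset in this view.

```bash
python3 - <<'E'
from h import *
s=bot.camera('scene')
P=lambda u,v,z:cast(s,(270+(u+.5)*.15-.5,160+(v+.5)*.15-.5),z)[:2]
t1,t2=P(325,338,.0295),P(347,372,.0295);e1,e2=P(422,272,.039),P(452,333,.039)
r=np.radians(-5.4);L=lambda d:np.round(1000*np.array([d[0]*np.cos(r)+d[1]*np.sin(r),-d[0]*np.sin(r)+d[1]*np.cos(r)]),1)
print(t1,t2,e1,e2,'width',L(t1-t2),'sep',L(e1-e2),'tip-gap',L((t1+t2)/2-(e1+e2)/2))
E
```

```text
[0.62090123 0.1328892 ] [0.62098613 0.11308254] [0.66513098 0.14074263] [0.6612861  0.10644359] width [-1.9 19.7] sep [ 0.6 34.5] tip-gap [-42.   -4.6]
```

Request:
play_rows([
  [[0, 0.0043, 0.001, 0], [-0.007, 0, 0, 0], [-0.007, 0, 0, 0], [-0.006, 0, 0, 0], [-0.004, 0, 0, 0]],
])

```text
time: 8.1
ee_pos: [0.5837, 0.1344, 0.0097]
tcp_rot: [-180.0, -0.0, 174.6]
wrist_force: [-8.9, -4.4, 1.2]
opening: 0.0288
grasp_force: 50.4
```

Request:
play_rows([
  [[-0.002, 0, 0, 0], [-0.002, 0, 0, 0], [-0.002, 0, 0, 0], [-0.002, 0, 0, 0], [0, 0, 0, 0]],
])

```text
time: 8.52
ee_pos: [0.5905, 0.1324, 0.0086]
tcp_rot: [-179.8, -0.1, 174.5]
wrist_force: [-2.4, -7.7, -0.8]
opening: 0.0289
grasp_force: 50.3
```

```bash
python3 -c "
from h import *
local('A');state()"
```

```text
local [-71.   2.] z 0.0086 yaw err -0.07 Floc -1.7 -7.9 -0.8 op 0.0289
8.52 [0.5905 0.1324 0.0086] [-1.7982e+02 -1.4000e-01  1.7453e+02] F [-2.4 -7.7 -0.8] T [-1.4   0.63 -0.45] op 0.0289 50.3
```

Request:
play_rows([
  [[0, -0.001, 0, 0], [0, 0, 0, 0], [-0.004, 0, 0, 0], [-0.004, 0, 0, 0], [0, 0, 0, 0]],
])

```text
time: 8.93
ee_pos: [0.599, 0.1314, 0.0091]
tcp_rot: [-179.9, -0.1, 174.6]
wrist_force: [-1.4, -6.4, -1.4]
opening: 0.0291
grasp_force: 50.3
```

```bash
python3 -c "
from h import *
local('A');state()"
```

```text
local [-62.5   1.8] z 0.0091 yaw err -0.03 Floc -0.8 -6.5 -1.4 op 0.0291
8.93 [0.599  0.1314 0.0091] [-1.7991e+02 -6.0000e-02  1.7457e+02] F [-1.4 -6.4 -1.4] T [-1.1   0.34 -0.32] op 0.0291 50.3
```

Request:
play_rows([
  [[0, -0.001, 0, 0], [-0.004, 0, 0, 0], [-0.004, 0, 0, 0], [-0.004, 0, 0, 0], [0, 0, 0, 0]],
])

```text
time: 9.35
ee_pos: [0.6118, 0.1301, 0.0095]
tcp_rot: [-180.0, 0.0, 174.6]
wrist_force: [1.3, -3.4, -2.3]
opening: 0.0292
grasp_force: 50.3
```

```bash
python3 -c "
from h import *
local('A');state()"
```

```text
local [-49.6   1.6] z 0.0095 yaw err 0.01 Floc 1.7 -3.3 -2.3 op 0.0292
9.35 [0.6118 0.1301 0.0095] [-1.7999e+02  5.0000e-02  1.7461e+02] F [ 1.3 -3.4 -2.3] T [-0.69 -0.24 -0.23] op 0.0292 50.3
```

Request:
play_rows([
  [[0, -0.0006, 0.001, 0], [-0.003, 0, 0, 0], [-0.003, 0, 0, 0], [-0.002, 0, 0, 0], [-0.002, 0, 0, 0]],
])

```text
time: 9.77
ee_pos: [0.6192, 0.129, 0.0082]
tcp_rot: [180.0, -0.2, 174.7]
wrist_force: [-18.0, 1.3, 7.2]
opening: 0.0292
grasp_force: 51.4
```

```bash
python3 -c "
from h import *
local('A');state()"
```

```text
local [-42.1   1.3] z 0.0082 yaw err 0.07 Floc -18.1 -0.4 7.2 op 0.0292
9.77 [0.6192 0.129  0.0082] [179.98  -0.21 174.67] F [-18.    1.3   7.2] T [0.3  3.27 0.22] op 0.0292 51.4
```

Request:
play_rows([
  [[0.003, 0, -0.001, 0], [0, -0.001, 0, 0], [0, -0.001, 0, 0], [0, 0, 0, 0], [0, 0, 0, 0]],
])

```text
time: 10.18
ee_pos: [0.6177, 0.1278, 0.0096]
tcp_rot: [179.9, 0.0, 174.7]
wrist_force: [-1.2, 5.4, -1.3]
opening: 0.0285
grasp_force: 50.4
```

Request:
play_rows([
  [[0, 0.001, 0, 0], [0, 0.001, 0, 0], [0, 0.002, 0, 0], [0, 0, 0, 0], [0, 0, 0, 0]],
])

```text
time: 10.6
ee_pos: [0.6179, 0.1296, 0.0096]
tcp_rot: [-179.9, 0.0, 174.5]
wrist_force: [-2.2, -6.6, -0.1]
opening: 0.0289
grasp_force: 50.8
```

```bash
python3 -c "
from h import *
local('A');state()"
```

```text
local [-43.4   1.7] z 0.0096 yaw err -0.06 Floc -1.6 -6.8 -0.1 op 0.0289
10.6 [0.6179 0.1296 0.0096] [-1.7985e+02  1.0000e-02  1.7454e+02] F [-2.2 -6.6 -0.1] T [-1.18  0.31 -0.29] op 0.0289 50.8
```

Request:
play_rows([
  [[0, -0.001, 0, 0], [-0.001, -0.001, 0.001, 0], [-0.002, 0, 0.001, 0], [-0.002, 0, 0, 0], [0, 0, 0, 0]],
])

```text
time: 11.02
ee_pos: [0.6193, 0.1288, 0.0067]
tcp_rot: [-180.0, -0.4, 174.7]
wrist_force: [-18.8, 0.8, 5.8]
opening: 0.0291
grasp_force: 51.4
```

Request:
play_rows([
  [[0, 0, 0, 0], [0, 0, 0, 0], [0, 0, 0, 0], [0, 0, 0, 0], [0, 0, -0.02, 0]],
], gripper=0.055)

```text
time: 11.43
ee_pos: [0.6209, 0.1281, 0.0239]
tcp_rot: [-179.9, -0.3, 174.6]
wrist_force: [-0.3, 0.2, -0.5]
opening: 0.0552
grasp_force: 0.0
```

Request:
play_rows([
  [[0, 0, -0.03, 0], [0, 0, -0.04, 0], [0.02, 0, -0.03, 0], [0.03, 0, 0, 0], [0.03, 0, 0, 0]],
])

```text
time: 11.85
ee_pos: [0.5439, 0.1362, 0.1298]
tcp_rot: [179.9, 0.3, 174.6]
wrist_force: [-0.1, -0.3, -0.6]
opening: 0.0545
grasp_force: 0.0
```

Request:
play_rows([
  [[0.03, 0, 0, 0], [0.03, 0, 0, 0], [0, 0, 0, 0], [0, 0, 0, 0], [0, 0, 0, 0]],
])

```text
time: 12.27
ee_pos: [0.484, 0.1418, 0.128]
tcp_rot: [180.0, 0.1, 174.6]
wrist_force: [0.9, 0.1, -0.2]
opening: 0.0549
grasp_force: 0.0
```

```bash
python3 - <<'E'
from h import *
s=bot.camera('scene');state()
for n in HUE:
    for a,p,b in blobs(mask(s['img'],n),(215,185,345,340),40): print(n,a,p.round(1),cast(s,p,.022).round(4))
nav(.45,.2535,.1,182.5);nav(.45,.2535,.006,182.5)
cv2.imwrite('pics/r3.png',cv2.resize(s['img'][160:250,270:390],(600,450),interpolation=cv2.INTER_CUBIC))
E
```

```text
12.32 [0.4842 0.1417 0.1278] [1.7998e+02 6.0000e-02 1.7462e+02] F [-0.   0.3 -0.4] T [-0.01 -0.04  0.02] op 0.0551 0.0
red 249 [320.  215.4] [0.6203 0.1214 0.022 ]
orange 358 [281.5 312.2] [ 0.4253 -0.1074  0.022 ]
yellow 47 [332.4 201.3] [0.6701 0.1541 0.022 ]
yellow 44 [337.7 210.7] [0.6677 0.1174 0.022 ]
yellow 304 [264.  251.4] [0.4511 0.0695 0.022 ]
green 235 [249.6 226.2] [0.4473 0.1614 0.022 ]
blue 231 [239.2 202.9] [0.4502 0.2507 0.022 ]
shift [0.0446 0.1081 0.0278] turn rad -0.1376 world d [-0.0342  0.1118 -0.0278]
shift [0.0447 0.1081 0.1218] turn rad -0.1376 world d [-0.0342  0.1118 -0.1218]
```

View pics/r3.png

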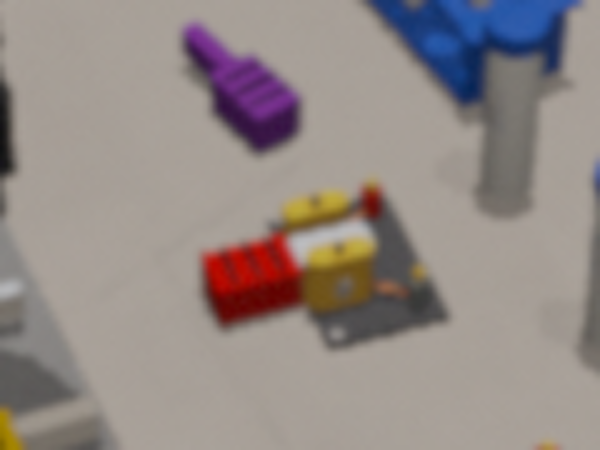

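Red is fully home: its handle touches the electrodes at crop px (250,280), and it lies flat. Blue is next, for cell B.

Request:
play_rows([
  [[0, 0, 0, -0.07], [0, 0, 0, -0.068], [0.01, 0.038, 0, 0], [0.01, 0.038, 0, 0], [0.009, 0.038, 0, 0]],
])

```text
time: 12.73
ee_pos: [0.4499, 0.2551, 0.1273]
tcp_rot: [180.0, 0.0, -177.6]
wrist_force: [0.6, 0.1, -0.1]
opening: 0.0546
grasp_force: 0.0
```

Request:
play_rows([
  [[0, 0, 0.035, 0], [0, 0, 0.035, 0], [0, 0, 0.03, 0], [0, 0, 0.02, 0], [0, 0, 0, 0]],
])

```text
time: 13.15
ee_pos: [0.4475, 0.253, 0.0026]
tcp_rot: [-179.8, -0.4, -177.5]
wrist_force: [0.1, -0.2, -0.7]
opening: 0.0553
grasp_force: 0.0
```

Request:
play_rows([
  [[0, 0, 0, 0], [0, 0, 0, 0], [0, 0, 0, 0], [0, 0, 0, 0], [0, 0, 0, 0]],
], gripper=0.02)

```text
time: 13.57
ee_pos: [0.4505, 0.2547, 0.0092]
tcp_rot: [179.9, 0.2, -177.5]
wrist_force: [0.9, 0.0, 5.5]
opening: 0.0292
grasp_force: 49.7
```

Request:
play_rows([
  [[0, 0, 0, 0], [0, 0, -0.015, 0], [0, 0, -0.03, 0], [0, 0, -0.03, 0], [0, 0, 0, 0]],
])

```text
time: 13.98
ee_pos: [0.4516, 0.2555, 0.0888]
tcp_rot: [179.8, 0.4, -177.5]
wrist_force: [1.7, 0.7, 0.4]
opening: 0.029
grasp_force: 49.0
```

```bash
sed -i "s/^CELL=.*/CELL=dict(A=(.661,.1251,-5.4),B=(.6555,-.0672,-10.2),C=(.6465,-.21,4.4))/" h.py; python3 -c "
from h import *
state();cellnav('B',-.104,.08);cellnav('B',-.104,.0085)"
```

```text
13.98 [0.4516 0.2555 0.0888] [ 179.78    0.42 -177.47] F [1.7 0.7 0.4] T [ 0.02 -0.01  0.01] op 0.029 49.0
shift [-0.0879 -0.3085  0.0083] turn rad 0.2222 world d [ 0.1015 -0.3043 -0.0088]
shift [-0.0874 -0.3088  0.0798] turn rad 0.2222 world d [ 0.1015 -0.3043 -0.0803]
```

Request:
play_rows([
  [[0, 0, 0, 0.111], [0, 0, 0, 0.111], [-0.0192, -0.0352, 0, 0], [-0.0192, -0.0352, 0, 0], [-0.0192, -0.0352, 0, 0]],
])

```text
time: 14.4
ee_pos: [0.4875, 0.1393, 0.0827]
tcp_rot: [180.0, 0.0, 169.9]
wrist_force: [0.5, -0.3, -0.1]
opening: 0.0292
grasp_force: 49.2
```

Request:
play_rows([
  [[-0.0192, -0.0352, 0, 0], [-0.0192, -0.0352, 0, 0], [-0.0192, -0.0352, 0, 0], [-0.0192, -0.0352, 0, 0], [-0.0192, -0.0352, 0, 0]],
])

```text
time: 14.82
ee_pos: [0.551, -0.0522, 0.0827]
tcp_rot: [180.0, 0.0, 169.8]
wrist_force: [1.0, 0.8, 0.4]
opening: 0.0287
grasp_force: 49.2
```

Request:
play_rows([
  [[0, 0, 0.025, 0], [0, 0, 0.025, 0], [0, 0, 0.02, 0], [0, 0, 0, 0], [0, 0, 0, 0]],
])

```text
time: 15.23
ee_pos: [0.5501, -0.0501, 0.0122]
tcp_rot: [-180.0, -0.1, 169.8]
wrist_force: [-0.5, -0.3, -1.0]
opening: 0.0292
grasp_force: 49.2
```

```bash
python3 - <<'E'
from h import *
s=bot.camera('scene');local('B');cv2.imwrite('pics/b1.png',cv2.resize(s['img'][210:300,300:420],(800,600),interpolation=cv2.INTER_CUBIC))
E
```

```text
local [-106.1   -1.6] z 0.0134 yaw err 0.02 Floc -0.1 -0.4 -0.4 op 0.0291
```

View pics/b1.png

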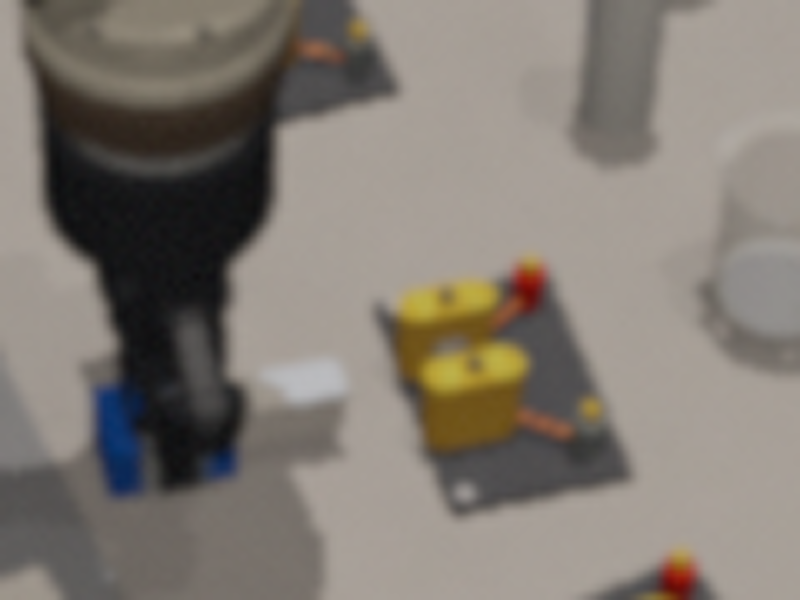

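The blade tip's top edge runs from crop px (336,358) to (348,391), and the electrode tops are at (448,298) and (475,366).

```bash
cat >> h.py <<'E'
def off(s,u0,v0,pts,zt,a):
    P=lambda uv,z:cast(s,(u0+(uv[0]+.5)*.15-.5,v0+(uv[1]+.5)*.15-.5),z)[:2]
    t1,t2,e1,e2=[P(p,z) for p,z in zip(pts,(zt,zt,.039,.039))]
    r=np.radians(a);L=lambda d:np.round(1000*np.array([d[0]*np.cos(r)+d[1]*np.sin(r),-d[0]*np.sin(r)+d[1]*np.cos(r)]),1)
    print('width',L(t1-t2),'sep',L(e1-e2),'tip-gap',L((t1+t2)/2-(e1+e2)/2))
E
python3 - <<'E'
from h import *
off(bot.camera('scene'),300,210,[(336,358),(348,391),(448,298),(475,366)],.033,-10.2)
E
```

```text
width [ 0.1 14.9] sep [ 0.3 31.2] tip-gap [-43.4  -2.9]
```

Request:
play_rows([
  [[0, 0.0017, 0.004, 0], [-0.008, 0, 0, 0], [-0.008, 0, 0, 0], [-0.006, 0, 0, 0], [-0.003, 0, 0, 0]],
])

```text
time: 15.75
ee_pos: [0.577, -0.053, 0.0087]
tcp_rot: [180.0, 0.1, 169.8]
wrist_force: [0.1, 0.3, -0.3]
opening: 0.0289
grasp_force: 49.2
```

Request:
play_rows([
  [[-0.002, 0, 0, 0], [-0.002, 0, 0, 0], [-0.002, 0, 0, 0], [-0.002, 0, 0, 0], [0, 0, 0, 0]],
])

```text
time: 16.17
ee_pos: [0.5837, -0.0543, 0.0084]
tcp_rot: [180.0, 0.0, 169.8]
wrist_force: [-0.0, 0.6, -1.8]
opening: 0.0291
grasp_force: 49.2
```

```bash
python3 -c "
from h import *
local('B');state()"
```

```text
local [-72.9  -0. ] z 0.0084 yaw err 0.01 Floc -0.1 0.6 -1.8 op 0.0291
16.17 [ 0.5837 -0.0543  0.0084] [180.     0.   169.81] F [-0.   0.6 -1.8] T [-0.02 -0.02 -0.05] op 0.0291 49.2
```

Entered freely (about 8 mm in). Continuing.

Request:
play_rows([
  [[-0.004, 0, 0, 0], [-0.004, 0, 0, 0], [-0.004, 0, 0, 0], [-0.004, 0, 0, 0], [0, 0, 0, 0]],
])

```text
time: 16.58
ee_pos: [0.6001, -0.0573, 0.0085]
tcp_rot: [-180.0, 0.0, 169.8]
wrist_force: [1.6, 0.0, -0.3]
opening: 0.0291
grasp_force: 49.1
```

```bash
python3 -c "
from h import *
local('B');state()"
```

```text
local [-56.3  -0. ] z 0.0085 yaw err 0.01 Floc 1.6 0.3 -0.3 op 0.0291
16.58 [ 0.6001 -0.0573  0.0085] [-1.8000e+02  4.0000e-02  1.6981e+02] F [ 1.6  0.  -0.3] T [-0.08 -0.2   0.03] op 0.0291 49.1
```

Now the rest of the way, with a play test just before home.

Request:
play_rows([
  [[-0.004, 0, 0, 0], [-0.004, 0, 0, 0], [-0.003, 0, 0, 0], [0, 0.002, 0, 0], [0, 0, 0, 0]],
])

```text
time: 17.0
ee_pos: [0.6109, -0.0586, 0.0085]
tcp_rot: [-179.8, 0.1, 169.7]
wrist_force: [2.1, -7.7, -2.0]
opening: 0.0292
grasp_force: 50.4
```

Request:
play_rows([
  [[0, -0.002, 0, 0], [0, -0.002, 0, 0], [0, 0, 0, 0], [0, 0, 0, 0], [0, 0, 0, 0]],
])

```text
time: 17.42
ee_pos: [0.61, -0.0606, 0.0086]
tcp_rot: [180.0, 0.0, 169.8]
wrist_force: [2.6, 2.0, -1.2]
opening: 0.0285
grasp_force: 49.7
```

Request:
play_rows([
  [[0, 0.002, 0, 0], [-0.002, 0, 0.001, 0], [-0.002, 0, 0.001, 0], [-0.001, 0, 0, 0], [0, 0, 0, 0]],
])

```text
time: 17.83
ee_pos: [0.6138, -0.0598, 0.0072]
tcp_rot: [-180.0, -0.1, 169.8]
wrist_force: [-9.2, 1.9, 10.7]
opening: 0.0288
grasp_force: 51.4
```

```bash
python3 -c "
from h import *
local('B');state()"
```

```text
local [-42.4  -0.1] z 0.0072 yaw err 0.01 Floc -9.4 0.3 10.7 op 0.0288
17.83 [ 0.6138 -0.0598  0.0072] [-1.7999e+02 -1.4000e-01  1.6981e+02] F [-9.2  1.9 10.7] T [0.36 1.93 0.1 ] op 0.0288 51.4
```

Request:
play_rows([
  [[0.003, 0, -0.001, 0], [0, -0.002, 0, 0], [0, -0.001, 0, 0], [0, 0, 0, 0], [0, 0, 0, 0]],
])

```text
time: 18.25
ee_pos: [0.6115, -0.0611, 0.0075]
tcp_rot: [179.9, -0.0, 169.9]
wrist_force: [-1.5, 7.4, 1.7]
opening: 0.029
grasp_force: 50.1
```

Request:
play_rows([
  [[0, 0.001, 0, 0], [0, 0.0015, 0, 0], [-0.003, 0, 0.001, 0], [-0.002, 0, 0, 0], [0, 0, 0, 0]],
])

```text
time: 18.67
ee_pos: [0.6141, -0.0604, 0.0072]
tcp_rot: [-180.0, -0.3, 169.8]
wrist_force: [-20.7, 4.3, 16.8]
opening: 0.0289
grasp_force: 52.1
```

```bash
python3 -c "
from h import *
local('B');state()"
```

```text
local [-42.   -0.6] z 0.0072 yaw err 0.02 Floc -21.2 0.5 16.8 op 0.0289
18.67 [ 0.6141 -0.0604  0.0072] [-179.99   -0.33  169.82] F [-20.7   4.3  16.8] T [0.86 3.77 0.05] op 0.0289 52.1
```

Request:
play_rows([
  [[0, 0, -0.001, 0], [0, 0, 0, 0], [0, 0, 0, 0], [0, 0, 0, 0], [0, 0, -0.01, 0]],
], gripper=0.055)

```text
time: 19.08
ee_pos: [0.6158, -0.0608, 0.0156]
tcp_rot: [-180.0, -0.2, 169.8]
wrist_force: [-0.8, 0.6, -1.2]
opening: 0.0551
grasp_force: 0.0
```

Request:
play_rows([
  [[0, 0, -0.03, 0], [0, 0, -0.04, 0], [0.02, 0, -0.03, 0], [0.03, 0, 0, -0.11], [0.03, 0, 0, -0.11]],
])

```text
time: 19.5
ee_pos: [0.5384, -0.0497, 0.1203]
tcp_rot: [-180.0, 0.3, -177.3]
wrist_force: [-0.9, 1.0, -0.1]
opening: 0.0548
grasp_force: 0.0
```

Request:
play_rows([
  [[0.01, 0.037, 0, 0], [0.01, 0.037, 0, 0], [0.01, 0.037, 0, 0], [0.01, 0.037, 0, 0], [0, 0.037, 0, 0]],
])

```text
time: 19.92
ee_pos: [0.4885, 0.1346, 0.1188]
tcp_rot: [180.0, 0.1, -177.6]
wrist_force: [1.0, 0.1, 0.7]
opening: 0.0552
grasp_force: 0.0
```

Request:
play_rows([
  [[0, 0, 0, 0], [0, 0, 0, 0], [0, 0, 0, 0], [0, 0, 0, 0], [0, 0, 0, 0]],
])

```text
time: 20.33
ee_pos: [0.4902, 0.1322, 0.1176]
tcp_rot: [-180.0, 0.0, -177.7]
wrist_force: [0.2, 0.7, 0.1]
opening: 0.0549
grasp_force: 0.0
```

```bash
python3 - <<'E'
from h import *
s=bot.camera('scene');state()
for n in HUE:
    for a,p,b in blobs(mask(s['img'],n),(215,185,375,340),40): print(n,a,p.round(1),cast(s,p,.022).round(4))
nav(.4475,.1655,.008,178.5)
cv2.imwrite('pics/b2.png',cv2.resize(s['img'][180:330,220:420],(800,600),interpolation=cv2.INTER_CUBIC))
E
```

```text
20.38 [0.4902 0.1322 0.1176] [-180.     -0.   -177.68] F [-0.7  0.3 -0.1] T [0.02 0.02 0.07] op 0.0548 0.0
red 249 [320.  215.4] [0.6203 0.1214 0.022 ]
orange 358 [281.5 312.2] [ 0.4253 -0.1074  0.022 ]
yellow 46 [332.4 201.2] [0.6703 0.1543 0.022 ]
yellow 40 [337.4 210.7] [0.667  0.1178 0.022 ]
yellow 302 [264.  251.4] [0.4511 0.0695 0.022 ]
yellow 62 [366.8 255.4] [ 0.6656 -0.0444  0.022 ]
yellow 50 [369.1 266.1] [ 0.6554 -0.0752  0.022 ]
green 237 [249.7 226.2] [0.4475 0.1615 0.022 ]
blue 278 [351.4 269.5] [ 0.6137 -0.0667  0.022 ]
shift [0.0413 0.035  0.1096] turn rad 0.0666 world d [-0.0427  0.0333 -0.1096]
```

View pics/b2.png

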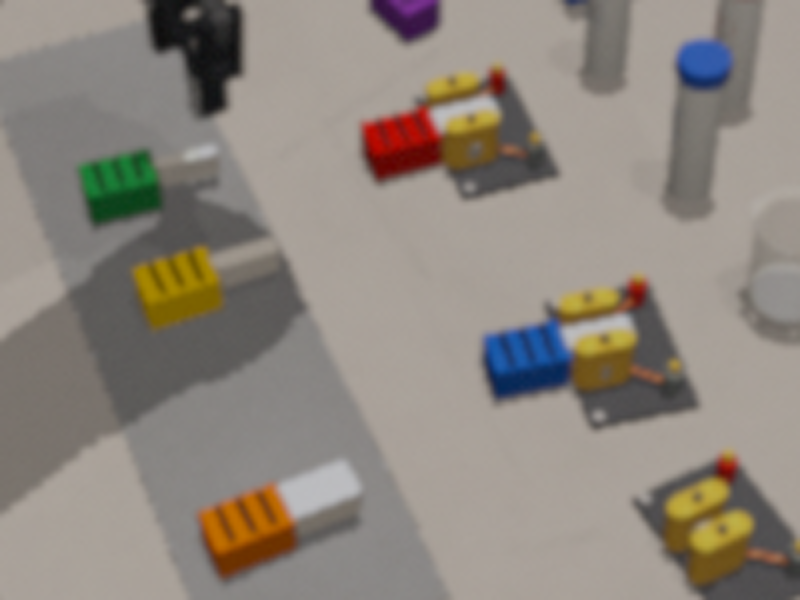

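Blue and red both sit home with their handles against the electrodes. I now take green for cell C.

Request:
play_rows([
  [[0, 0, 0, 0.067], [0.022, 0.016, 0.01, 0], [0.022, 0.016, 0.01, 0], [0, 0, 0.03, 0], [0, 0, 0.03, 0]],
])

```text
time: 20.8
ee_pos: [0.4472, 0.1666, 0.0379]
tcp_rot: [179.9, 0.2, 178.6]
wrist_force: [1.6, 0.2, 0.7]
opening: 0.055
grasp_force: 0.0
```

Request:
play_rows([
  [[0, 0, 0.015, 0], [0, 0, 0.014, 0], [0, 0, 0, 0], [0, 0, 0, 0], [0, 0, 0, 0]],
])

```text
time: 21.22
ee_pos: [0.4474, 0.1661, 0.0095]
tcp_rot: [180.0, 0.1, 178.5]
wrist_force: [-0.4, 0.2, 0.6]
opening: 0.055
grasp_force: 0.0
```

Request:
play_rows([
  [[0, 0, 0, 0], [0, 0, 0, 0], [0, 0, 0, 0], [0, 0, 0, 0], [0, 0, 0, 0]],
], gripper=0.02)

```text
time: 21.63
ee_pos: [0.4476, 0.1666, 0.0099]
tcp_rot: [180.0, 0.1, 178.6]
wrist_force: [-1.0, -1.2, 4.5]
opening: 0.0295
grasp_force: 48.6
```

Request:
play_rows([
  [[0, 0, 0, 0], [0, 0, -0.015, 0], [0, 0, -0.03, 0], [0, 0, -0.03, 0], [0, 0, 0, 0]],
])

```text
time: 22.05
ee_pos: [0.4492, 0.1672, 0.0895]
tcp_rot: [179.8, 0.4, 178.6]
wrist_force: [0.4, 1.8, -0.0]
opening: 0.0293
grasp_force: 48.3
```

```bash
python3 -c "
from h import *
state();cellnav('C',-.104,.08)"
```

```text
22.05 [0.4492 0.1672 0.0895] [179.83   0.43 178.58] F [ 0.4  1.8 -0. ] T [ 0.08 -0.03  0.04] op 0.0293 48.3
shift [-0.1031 -0.3828  0.0092] turn rad -0.1016 world d [ 0.0936 -0.3852 -0.0095]
```

Request:
play_rows([
  [[0, 0, 0, -0.102], [-0.006, -0.039, 0, 0], [-0.006, -0.039, 0, 0], [-0.006, -0.039, 0, 0], [-0.006, -0.039, 0, 0]],
])

```text
time: 22.47
ee_pos: [0.4829, 0.0112, 0.0838]
tcp_rot: [-180.0, 0.1, -175.5]
wrist_force: [0.7, 0.2, -0.3]
opening: 0.0294
grasp_force: 48.4
```

Request:
play_rows([
  [[-0.007, -0.039, 0, 0], [-0.007, -0.039, 0, 0], [-0.007, -0.039, 0, 0], [-0.007, -0.039, 0, 0], [-0.007, -0.039, 0, 0]],
])

```text
time: 22.88
ee_pos: [0.5328, -0.1812, 0.0836]
tcp_rot: [-180.0, 0.0, -175.6]
wrist_force: [0.8, 1.9, -1.5]
opening: 0.029
grasp_force: 48.4
```

Request:
play_rows([
  [[-0.007, -0.039, 0, 0], [0, 0, 0.025, 0], [0, 0, 0.025, 0], [0, 0, 0.022, 0], [0, 0, 0, 0]],
])

```text
time: 23.3
ee_pos: [0.5412, -0.2173, 0.0078]
tcp_rot: [179.9, -0.2, -175.6]
wrist_force: [0.6, 0.3, -1.3]
opening: 0.0291
grasp_force: 51.5
```

```bash
python3 - <<'E'
from h import *
s=bot.camera('scene');local('C');cv2.imwrite('pics/g1.png',cv2.resize(s['img'][260:350,320:440],(800,600),interpolation=cv2.INTER_CUBIC))
E
```

```text
local [-105.2    0.8] z 0.0099 yaw err 0.0 Floc -0.1 -0.6 -0.7 op 0.029
```

View pics/g1.png

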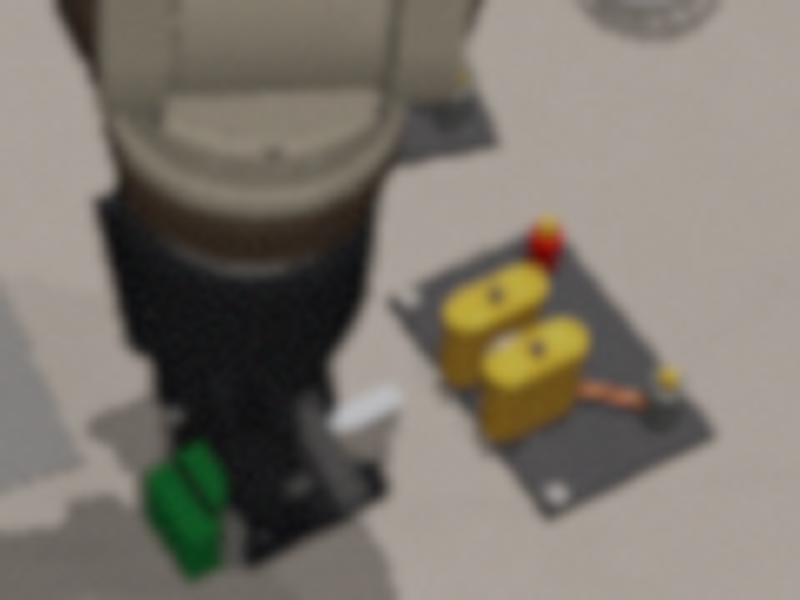

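The tip's top edge is at crop px (392,386)–(403,403), and the electrode tops are at (497,299) and (538,355).

```bash
python3 - <<'E'
from h import *
off(bot.camera('scene'),320,260,[(392,386),(403,403),(497,299),(538,355)],.0295,4.4)
E
```

```text
width [0.4 7. ] sep [ 0.7 24. ] tip-gap [-43.1   2.3]
```

Request:
play_rows([
  [[0, -0.0022, 0.001, 0], [-0.008, 0, 0, 0], [-0.008, 0, 0, 0], [-0.006, 0, 0, 0], [-0.003, 0, 0, 0]],
])

```text
time: 23.82
ee_pos: [0.5692, -0.2175, 0.0109]
tcp_rot: [-180.0, 0.1, -175.5]
wrist_force: [0.7, -0.6, -1.6]
opening: 0.0291
grasp_force: 51.5
```

Request:
play_rows([
  [[-0.002, 0, 0, 0], [-0.001, 0, 0, 0], [0, 0, 0, 0], [0, 0, 0, 0], [0, 0, 0, 0]],
])

```text
time: 24.23
ee_pos: [0.5705, -0.2175, 0.0105]
tcp_rot: [180.0, -0.0, -175.6]
wrist_force: [-0.6, 0.6, -1.7]
opening: 0.0289
grasp_force: 51.5
```

```bash
python3 -c "
from h import *
local('C');state()"
```

```text
local [-76.4  -1.6] z 0.0105 yaw err 0.02 Floc -0.5 0.6 -1.7 op 0.0289
24.23 [ 0.5705 -0.2175  0.0105] [ 1.8000e+02 -1.0000e-02 -1.7558e+02] F [-0.6  0.6 -1.7] T [ 0.   -0.    0.05] op 0.0289 51.5
```

Request:
play_rows([
  [[0, 0, 0.001, 0], [-0.003, 0, 0, 0], [-0.003, 0, 0, 0], [-0.003, 0, 0, 0], [0, 0, 0, 0]],
])

```text
time: 24.65
ee_pos: [0.5802, -0.2167, 0.0094]
tcp_rot: [-180.0, 0.0, -175.6]
wrist_force: [-0.0, 0.3, -1.5]
opening: 0.0286
grasp_force: 51.5
```

```bash
python3 -c "
from h import *
local('C')"
```

```text
local [-66.6  -1.6] z 0.0094 yaw err 0.03 Floc -0.0 0.3 -1.5 op 0.0286
```

Request:
play_rows([
  [[-0.004, 0, 0, 0], [-0.004, 0, 0, 0], [-0.004, 0, 0, 0], [-0.004, 0, 0, 0], [0, 0, 0, 0]],
])

```text
time: 25.07
ee_pos: [0.5966, -0.2154, 0.0094]
tcp_rot: [-180.0, 0.0, -175.6]
wrist_force: [1.3, -0.1, -0.6]
opening: 0.0287
grasp_force: 51.5
```

Request:
play_rows([
  [[-0.003, 0, 0, 0], [0, 0.002, 0, 0], [0, 0, 0, 0], [0, 0, 0, 0], [0, 0, 0, 0]],
])

```text
time: 25.48
ee_pos: [0.599, -0.2144, 0.0097]
tcp_rot: [-179.9, 0.1, -175.6]
wrist_force: [2.3, -6.1, -2.9]
opening: 0.029
grasp_force: 51.2
```

Request:
play_rows([
  [[0, -0.002, 0, 0], [0, -0.002, 0, 0], [0, 0, 0, 0], [0, 0, 0, 0], [0, 0, 0, 0]],
])

```text
time: 25.9
ee_pos: [0.5989, -0.2162, 0.0096]
tcp_rot: [179.9, 0.0, -175.5]
wrist_force: [1.2, 5.4, 0.5]
opening: 0.029
grasp_force: 51.8
```

```bash
python3 -c "
from h import *
local('C');state()"
```

```text
local [-47.9  -2.6] z 0.0096 yaw err 0.09 Floc 1.6 5.3 0.5 op 0.029
25.9 [ 0.5989 -0.2162  0.0096] [ 1.7989e+02  2.0000e-02 -1.7551e+02] F [1.2 5.4 0.5] T [ 0.96 -0.13  0.16] op 0.029 51.8
```

Forces appear on both sides within about 1.8 mm, so this is the right fit. I push it home and release.

Request:
play_rows([
  [[0, 0.002, 0, 0], [-0.003, 0, 0.001, 0], [-0.002, 0, 0.0005, 0], [-0.002, 0, 0, 0], [0, 0, 0, 0]],
])

```text
time: 26.32
ee_pos: [0.6052, -0.2148, 0.0075]
tcp_rot: [180.0, -0.1, -175.6]
wrist_force: [-3.5, 0.2, -0.0]
opening: 0.0293
grasp_force: 51.7
```

Request:
play_rows([
  [[-0.002, 0, 0, 0], [-0.001, 0, 0, 0], [0, 0, 0, 0], [0, 0, 0, 0], [0, 0, 0, 0]],
])

```text
time: 26.73
ee_pos: [0.6053, -0.2147, 0.0074]
tcp_rot: [180.0, -0.4, -175.6]
wrist_force: [-17.8, 0.6, 5.8]
opening: 0.029
grasp_force: 52.8
```

```bash
python3 -c "
from h import *
local('C');state()"
```

```text
local [-41.4  -1.6] z 0.0074 yaw err -0.05 Floc -17.7 2.0 5.8 op 0.029
26.73 [ 0.6053 -0.2147  0.0074] [ 179.97   -0.38 -175.65] F [-17.8   0.6   5.8] T [-0.07  3.37 -0.11] op 0.029 52.8
```

Request:
play_rows([
  [[0, 0, 0, 0], [0, 0, 0, 0], [0, 0, 0, 0], [0, 0, 0, 0], [0, 0, -0.01, 0]],
], gripper=0.055)

```text
time: 27.15
ee_pos: [0.6078, -0.2141, 0.0164]
tcp_rot: [179.9, -0.1, -175.6]
wrist_force: [-0.4, -0.2, 0.3]
opening: 0.0548
grasp_force: 0.0
```

Request:
play_rows([
  [[0, 0, -0.03, 0], [0, 0, -0.04, 0], [0, 0, -0.04, 0], [0, 0, -0.04, 0], [0, 0, -0.04, 0]],
])

```text
time: 27.57
ee_pos: [0.6083, -0.2143, 0.2111]
tcp_rot: [-180.0, 0.1, -175.6]
wrist_force: [0.6, 1.1, 0.4]
opening: 0.0556
grasp_force: 0.0
```

Request:
play_rows([
  [[0.03, -0.018, 0, 0], [0.031, -0.018, 0, 0], [0.032, -0.018, 0, 0], [0.032, -0.018, 0, 0], [0.032, -0.018, 0, 0]],
], gripper=0)

```text
time: 27.98
ee_pos: [0.4577, -0.3169, 0.209]
tcp_rot: [-179.9, 0.1, -175.5]
wrist_force: [0.8, -1.1, 0.1]
opening: 0.0002
grasp_force: 0.0
```

Request:
play_rows([
  [[0.032, -0.018, 0, 0], [0.032, -0.018, 0, 0], [0.032, -0.018, 0, 0], [0, 0, 0, 0.077], [0, 0, 0, 0]],
])

```text
time: 28.4
ee_pos: [0.3661, -0.3787, 0.2093]
tcp_rot: [-179.9, 0.1, 179.6]
wrist_force: [1.1, 0.6, -0.3]
opening: 0.0
grasp_force: 0.0
```

```bash
python3 - <<'E'
from h import *
s=bot.camera('scene');state()
for n in HUE:
    for a,p,b in blobs(mask(s['img'],n),(215,185,400,340),40): print(n,a,p.round(1),cast(s,p,.022).round(4))
nav(.362,-.381,.09,180)
c=bot.camera('top')
cv2.imwrite('pics/g2.png',np.hstack([cv2.resize(s['img'][180:340,220:420],(400,320)),cv2.resize(c['img'][190:330,180:430],(400,320))]))
E
```

```text
28.45 [ 0.3671 -0.378   0.209 ] [-1.7995e+02  7.0000e-02  1.7995e+02] F [ 1.1  0.  -0.8] T [-0.01 -0.04 -0.02] op -0.0 0.0
yellow 45 [336.8 210.8] [0.6655 0.118  0.022 ]
yellow 61 [366.9 255.3] [ 0.6657 -0.0443  0.022 ]
yellow 65 [370.8 265.9] [ 0.6592 -0.0762  0.022 ]
yellow 90 [393.1 304.9] [ 0.652  -0.1922  0.022 ]
yellow 44 [396.  315.9] [ 0.6433 -0.2195  0.022 ]
green 327 [380.1 322.2] [ 0.605  -0.2189  0.022 ]
blue 98 [394.8 195.7] [0.826  0.1036 0.022 ]
blue 243 [352.5 269.3] [ 0.6165 -0.0672  0.022 ]
shift [ 0.0052 -0.0029  0.119 ] turn rad -0.0008 world d [-0.0051 -0.003  -0.119 ]
```

View pics/g2.png

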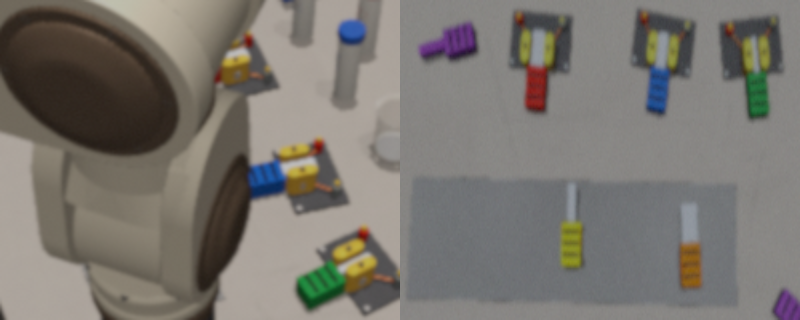

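All three spacers are seated, and yellow and orange lie flat on the mat. I throw the switch ON by pushing the bar along +x.

Request:
play_rows([
  [[0.005, -0.003, 0.03, 0], [0, 0, 0.03, 0], [0, 0, 0.03, 0], [0, 0, 0.029, 0], [0, 0, 0, 0]],
])

```text
time: 28.92
ee_pos: [0.3615, -0.3778, 0.0835]
tcp_rot: [179.7, -0.3, -179.8]
wrist_force: [-0.8, 0.3, -0.5]
opening: 0.0002
grasp_force: 0.0
```

Request:
play_rows([
  [[-0.01, 0, 0, 0], [-0.01, 0, 0, 0], [-0.01, 0, 0, 0], [-0.01, 0, 0, 0], [-0.01, 0, 0, 0]],
])

```text
time: 29.33
ee_pos: [0.4144, -0.3809, 0.0904]
tcp_rot: [-179.9, 0.1, -179.9]
wrist_force: [-1.7, 0.5, 0.1]
opening: -0.0001
grasp_force: 0.4
```

Request:
play_rows([
  [[-0.01, 0, 0, 0], [-0.01, 0, 0, 0], [-0.01, 0, 0, 0], [-0.01, 0, 0, 0], [-0.01, 0, 0, 0]],
])

```text
time: 29.75
ee_pos: [0.4635, -0.3805, 0.0889]
tcp_rot: [180.0, -0.0, -180.0]
wrist_force: [-0.1, -0.5, 0.1]
opening: 0.0
grasp_force: 0.0
```

Request:
play_rows([
  [[-0.006, 0, 0, 0], [-0.005, 0, 0, 0], [-0.004, 0, 0, 0], [-0.003, 0, 0, 0], [0, 0, 0, 0]],
])

```text
time: 30.17
ee_pos: [0.4808, -0.3806, 0.0889]
tcp_rot: [180.0, 0.0, -180.0]
wrist_force: [0.5, -0.6, 0.2]
opening: -0.0003
grasp_force: 0.0
```

```bash
python3 - <<'E'
from h import *
s=bot.camera('scene');state()
cv2.imwrite('pics/s1.png',cv2.resize(s['img'][355:465,300:420],(400,366)))
E
```

```text
30.22 [ 0.4805 -0.3806  0.089 ] [ 1.8000e+02 -1.0000e-02 -1.7999e+02] F [ 0.4 -1.2  0.7] T [-0.02 -0.01 -0.05] op 0.0002 0.0
```

Request:
play_rows([
  [[0.01, 0, 0, 0], [0.01, 0, -0.03, 0], [0, 0, -0.04, 0], [0, 0, -0.04, 0], [0, 0, -0.04, 0]],
])

```text
time: 30.63
ee_pos: [0.4588, -0.3804, 0.2409]
tcp_rot: [180.0, -0.0, 180.0]
wrist_force: [1.5, -0.9, 0.9]
opening: -0.0001
grasp_force: 0.0
```

Request:
play_rows([
  [[0.035, 0.02, 0, 0], [0.035, 0.02, 0, 0], [0.035, 0.02, 0, 0], [0.035, 0.02, 0, 0], [0, 0, 0, 0]],
])

```text
time: 31.05
ee_pos: [0.3149, -0.2974, 0.2401]
tcp_rot: [-180.0, -0.0, 179.9]
wrist_force: [0.8, 0.8, -0.3]
opening: 0.0001
grasp_force: 0.0
```

```bash
python3 - <<'E'
from h import *
s=bot.camera('scene');c=bot.camera('top');state()
m=(cv2.cvtColor(s['img'],cv2.COLOR_BGR2HSV)[...,2]<45).astype(np.uint8)
for a,p,b in blobs(m,(340,360,400,415)): print('bar',a,p.round(1))
cv2.imwrite('pics/f1.png',np.hstack([cv2.resize(s['img'][180:470,220:440],(380,500)),cv2.resize(c['img'][140:350,180:520],(420,260)).copy() if 0 else cv2.copyMakeBorder(cv2.resize(c['img'][140:350,180:520],(420,260)),0,240,0,0,cv2.BORDER_CONSTANT)]))
E
```

```text
31.15 [ 0.3189 -0.3001  0.2399] [-1.7990e+02  1.0000e-01  1.7994e+02] F [-0.4 -0.8  0.2] T [-0.01 -0.08 -0.01] op 0.0 0.0
bar 191 [377.2 389.5]
```

View pics/f1.png

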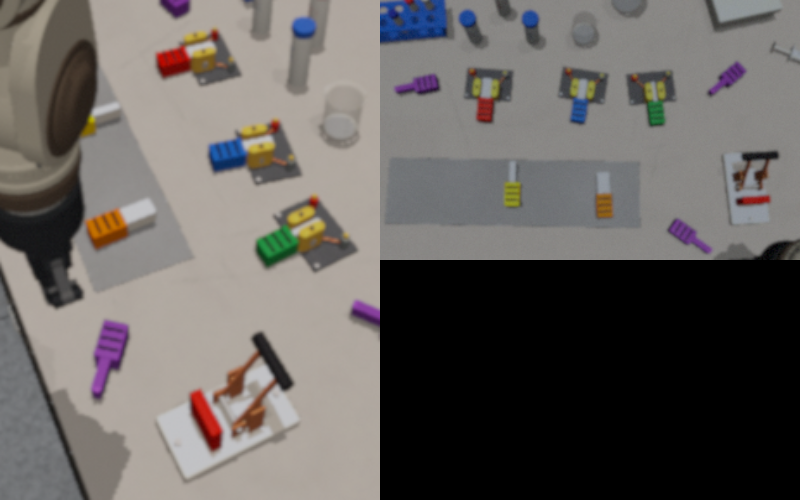

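The bar is back at its original ON pixel (377.2,389.5). All three spacers are home, yellow and orange are on the mat, and the beaker and tube are undisturbed. I hand in.

```bash
python3 -c "
from workcell import bot
print(bot.job_done())"
```

```text
the job is handed in; nothing more can be done
None
```

Red, blue and green are fitted fully home in the three cells present (about 1.5–2 mm side play each), yellow and orange lie on the mat, the switch is back ON, and the job is handed in; I chose each spacer from camera-measured gaps and did not try thicker ones.

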